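# Shoot and lock the bolt of the sample chest

### The arm

A 6-joint arm with a two-finger parallel gripper is mounted at the origin on the work surface. World frame = base frame: x ahead of the robot, y to its left, z up, the work surface at z = 0. Lengths are in mm, angles in rad, forces in N, time in s.
With the tool pointing down it reaches from about 250 to 775 mm from the base axis. Payload 4 kg.
Tool frame: the origin (TCP) lies midway between the tips of the shut fingers; the grasp point (between the pads) lies 19 mm behind it; z points along the fingers, x is the direction in which the jaws open and shut, and the axes are right-handed (so a half turn about z gives the same grasp; the last joint's range is limited). The gripper opens to 94 mm and grips with 3 to 60 N. Pads are 16 mm wide; open, the fingers measure 119 mm over their backs; the gripper's body (75 mm by 177 mm) begins 78 mm behind the grasp point.
Start: joints at [1.072, 0.087, 1.371, -0, 1.684, -0.103], TCP at [212.062, 507.494, 205.506] pointing down, gripper open.
Joint ranges: [-3.1, 3.1], [-0.76, 2.03], [0.27, 2.55], [-1.08, 4.22], [0.17, 2.65], [-2.57, 2.57]. Speed limits (rad/s): [2.79, 2.79, 3.14, 3.14, 3.14, 3.14].

### API

Orientations are given as a rotation vector (axis times angle).
In Python, from workcell import ctrl gives the robot as it stands.
- The arm moves only by the tool carry_out, never from a script. Its argument "plan" is text: rows parted by semicolons, each of 7 numbers parted by spaces: the opening, from 0 (shut) to 1 (fully open), then the shift along the world's x, y, z in cm, then the turn, a rotation vector about the world's x, y, z in degrees. In form: claw dx dy dz ax ay az; .... A call has 1 to 10 rows; each row is the pose to reach, as a shift and turn from the pose commanded when the call began; what a row does not reach only later rows make up. A row lasts 1/10 s, in which the tool goes at most 50 mm and 8.59 degrees, less where a joint would pass 70% of its speed; a pose out of reach is approached as far as the arm can. A call with a gripper value outside its range is refused whole. The fingers move at their own pace and stop on an object; "newtons" is the grip in N (left out, the last holds). Time passes only in rows, so rows that repeat a pose let the fingers close. It gives the time, the measured TCP pose, the force and the opening at its end, in the units of the state.
- ctrl.get_obs(): the state, without advancing time (a new reading comes with each control period).
- ctrl.grab_frame(name): name is "scene" or "top" or "wrist"; returns a dict with "image" (420x560x3 uint8, blue, green, red), "fx", "fy", "cx", "cy" (pixels), "D" ([k1, k2, p1, p2, k3] as OpenCV has them; the pictures are not rectified), "R" (3x3) and "t" (3): a world point X has camera coordinates R X + t. Camera axes: x right, y down, z forward; pixel columns grow to the right and rows downward; lengths in mm; the calibration is good to about 2 mm. A picture is of the moment at which its call begins. There is no depth.
- ctrl.sign_off(): hands the job in, once; it reports no verdict.
The state is a dict: "time": time; "q": joint angles; "joint_vel": joint speeds; "joint_torque": joint torques, N m; "eef_pos": TCP position; "eef_rot": TCP orientation; "contact_force": force on the tool from outside, world axes, zero at the start; "ft_torque": the same for the moment, N m; "opening": finger opening in mm.
Only numpy, scipy, OpenCV 4.12 (cv2) and the standard library are available. Lean on these libraries where they do the work, as an engineer would, in place of code of your own. Each camera call takes 0.05 s, during which the arm holds its last target.

### The job

Bolt the sample chest shut for transport: with the fingertips, push the steel bolt along by its ball knob until it is fully home in its keeper, then push the knob over sideways, down into the notch of the slot as far as it goes, so that the bolt cannot slide back. Only push the knob from outside the fingers, never take it between them; keep the lid shut and leave the other things on the chest and the bench where they stand.

Things in the scene. Friction and masses are not known exactly. Their poses are not given: they have to be found in the camera images.
- chest: white insulated sample chest, white top, aluminium corners, 250 (x) x 350 (y) x 180 mm high, fixed. Origin at the centre of its underside, z up. The flat top has two leaves: a hinged lid on the -y side and a fixed deck on the +y side, meeting in a seam at y = 45 mm. Black bow handle on the lid, 110 mm long along x, 35 mm high, at y = -135 mm. The barrel bolt lies on the lid along y at x = 0.
- slot_corner (a point): corner of the L-slot: on the barrel's axis, 14.5 mm above the chest's top, where the stem comes out when the bolt is home. Axes as the chest's. The slot is 11 mm wide, runs along the barrel's top from -y and ends here, where a 13 mm long notch leads over the +x side and down: the bolt is shot to +y, the knob turns over to +x.
- barrel_back (a point): rear end of the bolt's barrel, on its axis, 80 mm to the -y side of slot_corner. The barrel is a dark steel tube of 22 mm diameter and 107 mm length along y; its top is 26 mm above the chest's top. It sits on a steel base plate 46 mm wide (x), 116 mm long, 2.5 mm thick.
- keeper (a point): centre of the keeper's underside on the fixed deck: dark steel saddle 25 mm wide (x), 20 mm long (y), 26 mm high, into which the 12 mm bolt rod is shot; 52 mm to the +y side of slot_corner.
- bolt_knob (a point): centre of the bolt's black ball knob, 20 mm in diameter, on a steel stem of 8 mm diameter; the centre is 40 mm from the barrel's axis. It stands upright over the barrel at first (54.5 mm above the chest's top); turned fully over it lies on the +x side, 39 mm beside the axis and 21 mm above the chest's top.
- bolt (a joint): how far the bolt is shot along the slot, in m: 0 drawn back, 0.055 fully home (stop); starts between 0 and 0.018. It takes about 3 N to slide and stays where it is left.
- bolt_turn (a joint): how far the knob is turned over, in rad: 0 upright, 1.4 fully down in the notch (stop). The slot lets it turn only when the bolt is within about 4 mm of fully home; before that it has some 0.2 rad of play. It takes about 1 N at the knob and stays where it is left.
- lid (a joint): opening of the chest's hinged lid, in rad: 0 shut, positive raised; 1.1 kg, held shut by its weight.
- cup_a: specimen cup with blue screw cap, 50 mm wide, 60 tall, standing on the chest's fixed deck; origin at the centre of its underside
- dish: closed clear petri dish with tan agar, 94 mm wide, 15 tall, lying on the chest's fixed deck; origin at the centre of its underside
- loupe: small black stand magnifier, 40 mm wide, 40 tall, standing on the lid beside the bolt, on the side to which the knob turns over; origin at the centre of its underside
- jar: empty clear glass jar, 84 mm wide, 126 tall, on the bench beside the chest; origin at the centre of its underside
- tipbox: orange box of pipette tips, 120 x 85 x 58 mm, on the bench beside the chest; origin at the centre of its underside
- cup_b: specimen cup with green screw cap, 50 mm wide, 60 tall, on the bench beside the chest; origin at the centre of its underside
- jar_cap: red screw cap of a jar, 72 mm wide, 18 tall, on the bench beside the chest; origin at the centre of its underside

How it is judged:
By the outcome, as a careful person would: the job done as asked, in the order asked, and still so for the second after the job is handed in, with the robot touching nothing.
It also fails if it takes over 45 s, if anything falls off the work surface, if the arm or the gripper's body presses on something with over 40 N, if the wrist force passes 120 N, or if a joint passes its speed limit or range.

## Working session

There is one attempt and no reset: what is moved stays moved. The work goes in short steps, Python scripts to look and compute and a tool call to move; the robot and the scene stay as the last step left them, time stands still between calls to the robot, and variables do not carry over. Pictures are saved under pics/ and viewed, and the job is handed in when it is done.

Besides the shell and the picture viewer there is one more tool, called after ">>>" as a command line: name --argument value ..., lists and objects as JSON in quotes. carry_out: Moves the arm, as the interface text tells. Its arguments: {"type":"object","properties":{"plan":{"type":"string"},"newtons":{"type":"number"}},"required":["plan"]}

```bash
mkdir -p pics; cat > h.py <<'E'
import numpy as np, cv2, json, pickle
from workcell import ctrl
def grab(name, tag):
    f=ctrl.grab_frame(name); cv2.imwrite(f'pics/{tag}.png',f['image']); pickle.dump(f,open(f'pics/{tag}.pkl','wb')); return f
def load(tag): return pickle.load(open(f'pics/{tag}.pkl','rb'))
def ray(f,u,v):
    K=np.array([[f['fx'],0,f['cx']],[0,f['fy'],f['cy']],[0,0,1.]])
    p=cv2.undistortPoints(np.array([[[u,v]]],float),K,np.array(f['D'],float))[0,0]
    R=np.array(f['R']);t=np.array(f['t']).ravel()
    d=R.T@np.array([p[0],p[1],1.]);return -R.T@t,d/np.linalg.norm(d)
def onz(f,u,v,z):
    c,d=ray(f,u,v);return c+d*(z-c[2])/d[2]
def tri(*fu):
    A=np.zeros((3,3));b=np.zeros(3);rs=[]
    for f,u,v in fu:
        c,d=ray(f,u,v);P=np.eye(3)-np.outer(d,d);A+=P;b+=P@c;rs.append((c,P))
    x=np.linalg.solve(A,b);return x,[round(float(np.linalg.norm(P@(x-c))),1) for c,P in rs]
def proj(f,X):
    K=np.array([[f['fx'],0,f['cx']],[0,f['fy'],f['cy']],[0,0,1.]])
    r,_=cv2.Rodrigues(np.array(f['R'],float));return cv2.projectPoints(np.array(X,float).reshape(-1,1,3),r,np.array(f['t'],float),K,np.array(f['D'],float))[0].reshape(-1,2)
E
python3 - <<'E'
from h import *
for n in ['scene','top','wrist']: f=grab(n,n+'0'); print(n,ray(f,280,210))
print(ctrl.get_obs())
E
```

```text
scene (array([1126.8989653 ,  736.02695064,  883.60096758]), array([-0.47000785, -0.59702039, -0.65012251]))
top (array([ 510.50564086,   62.73522195, 1055.88440656]), array([ 0.04511343,  0.02602138, -0.99864291]))
wrist (array([144.27821663, 536.39449755, 384.2036424 ]), array([ 0.22773019, -0.09946613, -0.96863071]))
{'time': 0.15, 'q': array([ 1.07189408e+00,  8.78594872e-02,  1.37187819e+00, -8.85395375e-06,
        1.68357485e+00, -1.03087473e-01]), 'joint_vel': array([-0.00104253, -0.0005023 , -0.00555762, -0.00141615, -0.00106137,
       -0.00016732]), 'joint_torque': array([ 1.94021981e-03, -3.40643835e+01, -3.02792609e+01,  7.18625402e-02,
        3.05132428e-02, -1.01719859e-04]), 'eef_pos': array([211.86571594, 507.12078612, 204.54711196]), 'eef_rot': array([ 2.61418168e+00,  1.74085390e+00, -2.38371698e-03]), 'contact_force': array([ 0.39586285, -0.3368698 , -0.1398657 ]), 'ft_torque': array([ 0.01454762, -0.02465495, -0.01563832]), 'opening': 94.09716608824337}
```

View pics/scene0.png

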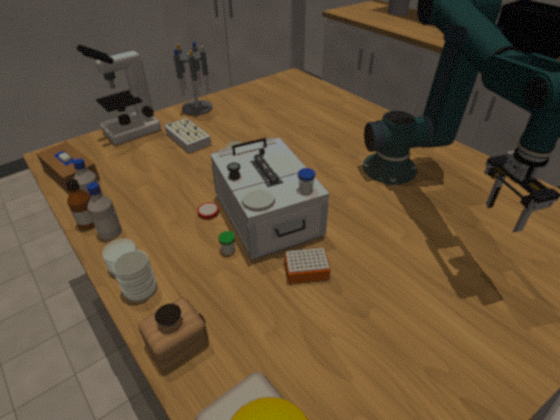

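View pics/top0.png

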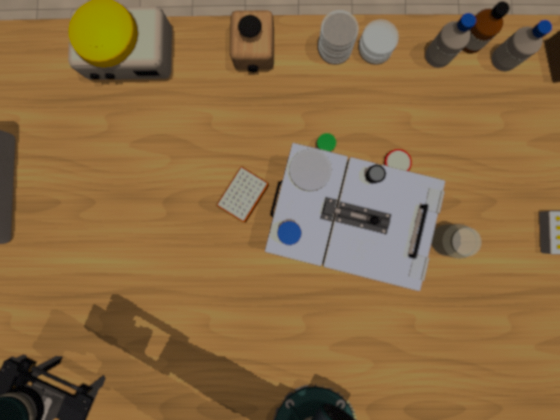

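View pics/wrist0.png

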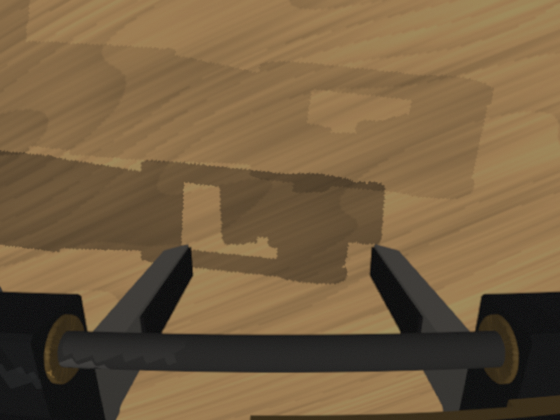

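```bash
python3 - <<'E'
from h import *
t=load('top0');s=load('scene0');print(t['fx'],s['fx'],s['D'])
cv2.imwrite('pics/tc.png',cv2.resize(t['image'][135:300,255:455],None,fx=4,fy=4*0.9,interpolation=cv2.INTER_CUBIC))
cv2.imwrite('pics/sc.png',cv2.resize(s['image'][130:255,205:330],None,fx=4.8,fy=4.8,interpolation=cv2.INTER_CUBIC))
for p in [(292,146),(444,181),(420,288),(267,251),(375,219),(376,174)]: print(p,onz(t,*p,180).round(1))
E
```

```text
399.346279160696 396.9186353535873 [-0.04639265  0.          0.          0.          0.        ]
(292, 146) [692.1  58.8 180. ]
(444, 181) [ 613.  -275.4  180. ]
(420, 288) [ 380.3 -217.4  180. ]
(267, 251) [460.5 114.  180. ]
(375, 219) [ 529.9 -122.2  180. ]
(376, 174) [ 628.9 -126.   180. ]
```

View pics/tc.png

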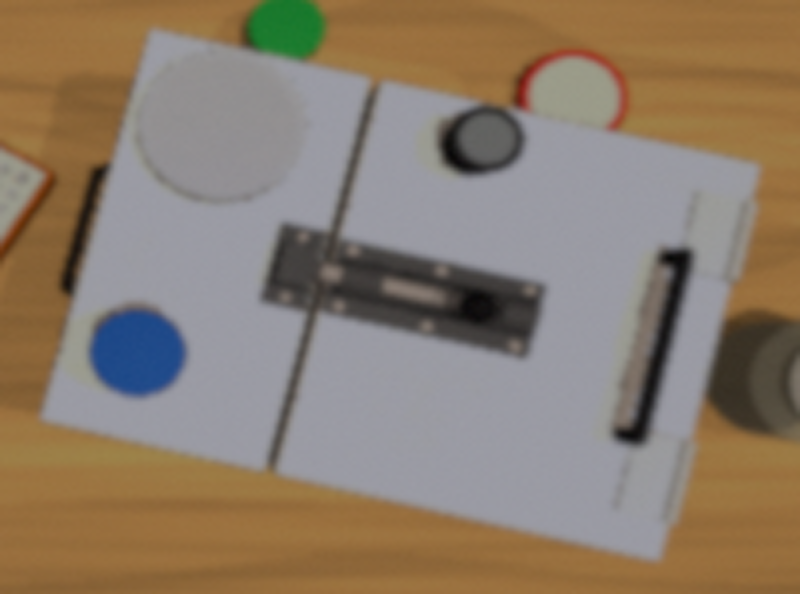

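View pics/sc.png

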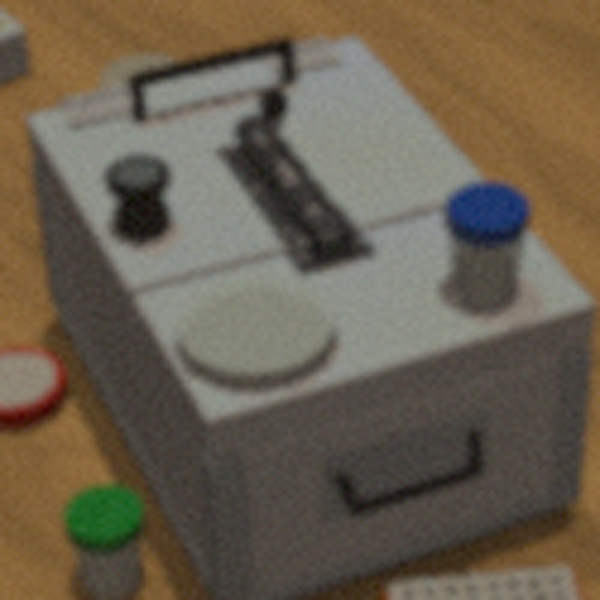

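```bash
python3 - <<'E'
from h import *
t=load('top0');s=load('scene0')
pts=[(292,146),(444.5,180.5),(420.5,289),(266,252)]
W=np.array([onz(t,*p,180)[:2] for p in pts]).astype(np.float32)
L=np.array([[125,175],[125,-175],[-125,-175],[-125,175]],float)
# rigid fit
a=W-W.mean(0);H=L.T@a;yaw=np.arctan2(H[0,1]-H[1,0],H[0,0]+H[1,1])
R=np.array([[np.cos(yaw),-np.sin(yaw)],[np.sin(yaw),np.cos(yaw)]]);c=W.mean(0)
print(np.degrees(yaw),c,(W-(L@R.T+c)).round(1).tolist())
loc=lambda X:((np.array(X)[:2]-c)@R).round(1)
def cp(u,v): return 255+u/4,135+v/3.6
kt=cp(480,306)
print('knob top@234.5',onz(t,*kt,234.5),loc(onz(t,*kt,234.5)))
x,e=tri((t,*kt),(s,205+272/4.8,130+105/4.8));print('knob tri',x,e,loc(x))
lp=onz(t,*cp(487,138),220);print('loupe',lp,loc(lp))
for n,q,z in [('seamtop',(377,82),180),('seambot',(273,468),180),('plate br',(545,286),182),('plate brb',(527,355),182),('keeperplate tl',(284,224),182),('bl',(263,300),182)]:
  print(n,loc(onz(t,*cp(*q),z)))
E
```

```text
-13.46470073926931 [535.6872  -79.97826] [[-5.9, -2.3], [-2.4, 2.8], [4.8, 2.6], [3.5, -3.1]]
knob top@234.5 [ 526.61172331 -110.66803661  234.5       ] [ -1.7 -32. ]
knob tri [ 526.94098656 -111.62577846  231.08328904] [0.3, 0.3] [ -1.1 -32.8]
loupe [ 624.91552809 -119.01829515  220.        ] [ 95.9 -17.2]
seamtop [123.1  42.2]
seambot [-119.3   45.1]
plate br [ 21.9 -74.4]
plate brb [-21.1 -73.8]
keeperplate tl [25.9 72.6]
bl [-21.8  73.4]
```

>>> carry_out --plan "0 1.8 -3.8 2.4 0 0 -8; 0 3.6 -7.7 4.8 0 0 -16; 0 5.4 -11.5 7.2 0 0 -24; 0 7.3 -15.5 9.6 0 0 -32; 0 9.2 -19.5 12 0 0 -40; 0 11.2 -23.5 12 0 0 -48; 0 13.2 -27.7 12 0 0 -56; 0 15.2 -32 12 0 0 -64; 0 17.2 -36.3 12 0 0 -72; 0 19.2 -40.5 12 0 0 -80.8"

```text
time: 1.15
eef_pos: [404.3, 100.6, 325.4]
eef_rot: [-3.119, 0.372, -0.001]
contact_force: [1.2, 0.2, 0.2]
opening: 17.6
```

>>> carry_out --plan "0 1.8 -4 0 0 0 0; 0 3.6 -8 0 0 0 0; 0 5.4 -12 0 0 0 0; 0 7.2 -16 0 0 0 0; 0 9 -20 0 0 0 0; 0 11.5 -24.4 0 0 0 0; 0 11.5 -24.4 0 0 0 0; 0 11.5 -24.4 0 0 0 0"

```text
time: 1.95
eef_pos: [519.0, -142.3, 324.0]
eef_rot: [-3.119, 0.366, 0.005]
contact_force: [-0.3, 0.7, 1.6]
opening: 0.5
```

```bash
python3 - <<'E'
from h import *
f=grab('wrist','w1');grab('top','t1')
o=ctrl.get_obs();print(o['time'],o['eef_pos'],o['eef_rot'],o['contact_force'],o['opening'])
k=np.array([526.8,-111,234.5]);print(proj(f,k))
E
```

```text
2.05 [ 518.74041673 -140.69448249  325.68133746] [-3.12025189e+00  3.61801237e-01  2.13693028e-05] [-0.81529079  0.24487595  0.64480849] 0.3544408567346214
[[281.23370401 175.09967919]]
```

View pics/w1.png

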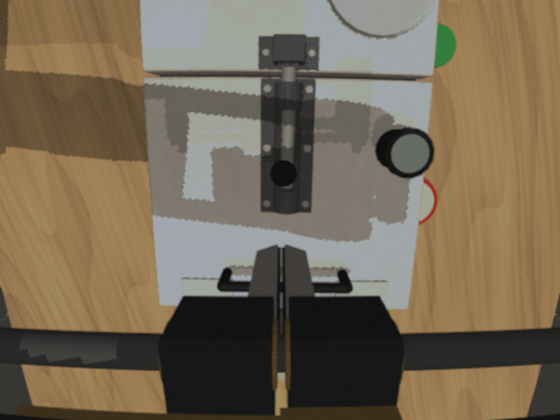

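```bash
python3 - <<'E'
from h import *
f=load('w1')
c=np.array([535.7,-80.]);yaw=np.radians(-13.46);R=np.array([[np.cos(yaw),-np.sin(yaw)],[np.sin(yaw),np.cos(yaw)]])
loc=lambda X:((np.array(X)[:2]-c)@R).round(1)
for n,u,v,z in [('knob',284,173.5,234.5),('keeper mid',289,50,206),('plate l front',263,78,182.5),('plate rf',313,80,182.5),('plate l back',261,211,182.5),('plate r back',311,213,182.5),('barrel back top',286,211,200),('seamL',146,75,180),('seamR',432,79,180),('loupe top',410,152,220),('topcornerBL',160,307,180),('BR',408,308,180)]:
  X=onz(f,u,v,z);print(n,X.round(1),loc(X))
x,e=tri((f,284,173.5),(load('top0'),375,220),(load('scene0'),261.7,151.9));print(x,e,loc(x))
print('tcp px',proj(f,ctrl.get_obs()['eef_pos']),loc(ctrl.get_obs()['eef_pos']))
cv2.imwrite('pics/w1c.png',cv2.resize(f['image'][20:280,220:360],None,fx=2.2,fy=2.2))
E
```

```text
knob [ 529.1 -110.3  234.5] [  0.6 -31. ]
keeper mid [553.9 -22.3 206. ] [ 4.3 60.3]
plate l front [529.  -35.3 182.5] [-16.9  41.9]
plate rf [569.4 -46.5 182.5] [25.  40.4]
plate l back [ 499.5 -146.5  182.5] [-19.8 -73.2]
plate r back [ 543.2 -158.8  182.5] [ 25.6 -74.9]
barrel back top [ 522.4 -147.3  200. ] [  2.7 -68.6]
seamL [432.5  -8.2 180. ] [-117.    45.8]
seamR [669.7 -67.5 180. ] [127.4  43.3]
loupe top [ 628.  -118.3  220. ] [ 98.7 -15.8]
topcornerBL [ 376.5 -219.8  180. ] [-122.2 -173. ]
BR [ 617.4 -277.9  180. ] [ 125.5 -173.5]
[ 527.78794297 -110.98941666  231.64731099] [1.2, 1.2, 0.1] [ -0.5 -32. ]
tcp px [[279.11700281 260.66564528]] [ -2.4 -63. ]
```

View pics/w1c.png

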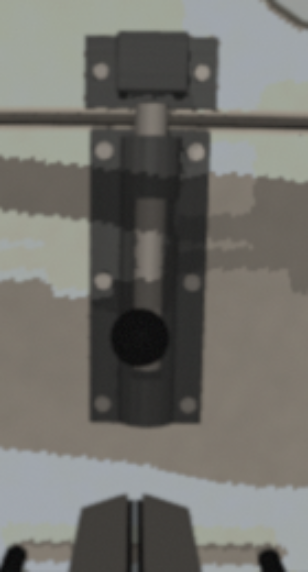

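>>> carry_out --plan "0 0.3 -0.1 -3.5 0 0 -0.6; 0 0.3 -0.1 -7 0 0 -0.6; 0 0.3 -0.1 -9 0 0 -0.6; 0 0.3 -0.1 -9.8 0 0 -0.6; 0 0.3 -0.1 -9.8 0 0 -0.6; 0 0.3 -0.1 -9.8 0 0 -0.6"

```text
time: 2.65
eef_pos: [522.5, -142.0, 229.5]
eef_rot: [3.118, -0.378, 0.005]
contact_force: [0.6, -0.7, 0.6]
opening: 0.2
```

```bash
python3 - <<'E'
from h import *
f=grab('wrist','w2');grab('scene','s2')
o=ctrl.get_obs();print(o['time'],o['eef_pos'],o['eef_rot'],o['contact_force'],o['opening'])
cv2.imwrite('pics/s2c.png',cv2.resize(load('s2')['image'][120:230,205:330],None,fx=5,fy=5,interpolation=cv2.INTER_CUBIC))
E
```

```text
2.75 [ 522.84109384 -142.49969841  229.7428513 ] [ 3.11768723 -0.37841098  0.00605134] [-0.23848321 -0.01792078 -0.08590194] 0.1795485649999216
```

View pics/w2.png

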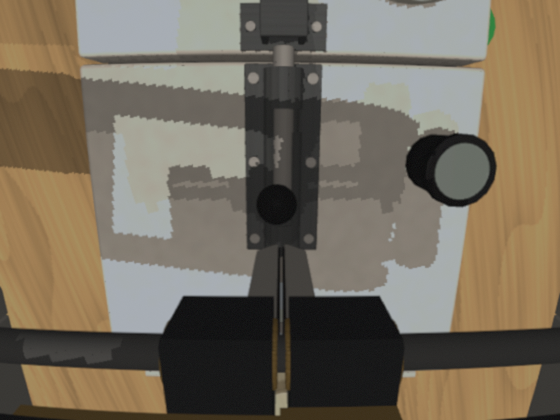

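View pics/s2c.png

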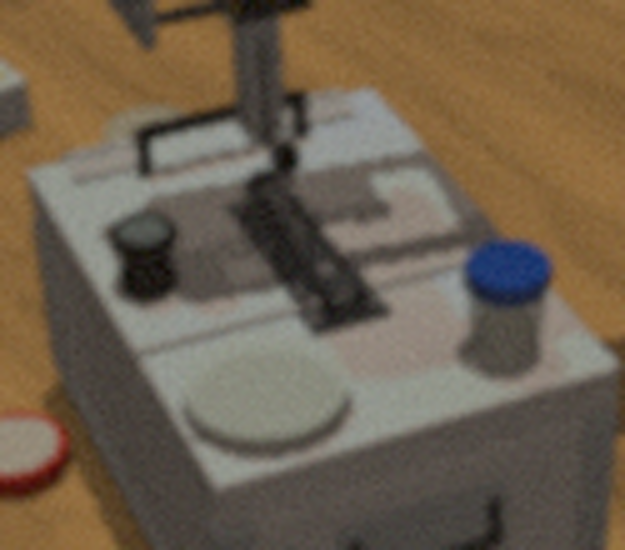

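>>> carry_out --plan "0 0.1 0.6 -0.3 0 0 0; 0 0.3 1.1 -0.3 0 0 0; 0 0.4 1.6 -0.3 0 0 0; 0 0.5 2.1 -0.3 0 0 0; 0 0.65 2.6 -0.3 0 0 0; 0 0.8 3.1 -0.3 0 0 0; 0 0.9 3.6 -0.3 0 0 0; 0 1.0 4.0 -0.3 0 0 0; 0 1.1 4.4 -0.3 0 0 0; 0 1.1 4.4 -0.3 0 0 0"

```text
time: 3.75
eef_pos: [533.3, -97.7, 224.6]
eef_rot: [-3.118, 0.378, -0.001]
contact_force: [0.3, -1.4, 0.4]
opening: 0.4
```

```bash
python3 - <<'E'
from h import *
f=grab('wrist','w3');grab('scene','s3')
o=ctrl.get_obs();print(o['time'],o['eef_pos'],o['eef_rot'],o['contact_force'],o['opening'])
E
```

```text
3.85 [533.03220615 -97.68931817 224.28086734] [-3.11734236e+00  3.78022576e-01  6.60529481e-04] [-0.0526292  -0.69295033  0.41897768] 0.597107672704687
```

View pics/w3.png

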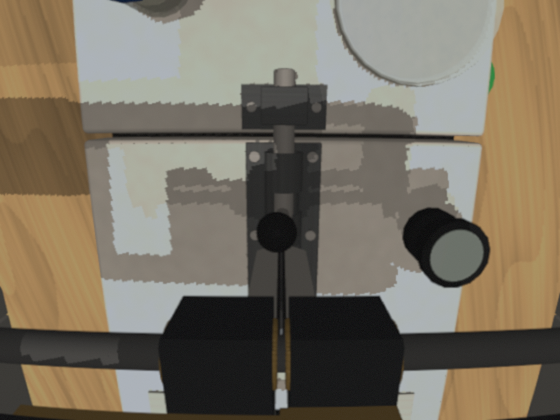

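```bash
python3 - <<'E'
from h import *
f=load('w3')
c=np.array([535.7,-80.]);yaw=np.radians(-14.0);R=np.array([[np.cos(yaw),-np.sin(yaw)],[np.sin(yaw),np.cos(yaw)]])
loc=lambda X:((np.array(X)[:2]-c)@R).round(1)
print(loc(onz(f,277,232,234.5)),loc(ctrl.get_obs()['eef_pos']))
for n,u,v,z in [('keeper',285,103,206),('plate lf',247,143,182.5),('plate rf',321,143,182.5)]: print(n,loc(onz(f,u,v,z)))
E
```

```text
[0.2 2.1] [  1.7 -17.8]
keeper [ 4.1 63.7]
plate lf [-18.3  41.2]
plate rf [26.1 41.4]
```

>>> carry_out --plan "0 0.1 0.3 0.1 0 0 0; 0 0.15 0.6 0.1 0 0 0; 0 0.2 0.8 0.1 0 0 0; 0 0.2 0.8 0.1 0 0 0"

```text
time: 4.25
eef_pos: [534.9, -90.1, 225.0]
eef_rot: [-3.118, 0.379, 0.002]
contact_force: [-0.2, -1.3, -1.4]
opening: 0.5
```

>>> carry_out --plan "0 0.05 0.2 0 0 0 0; 0 0.1 0.4 0 0 0 0; 0 0.1 0.4 0 0 0 0"

```text
time: 4.55
eef_pos: [535.1, -89.1, 225.2]
eef_rot: [3.113, -0.382, -0.003]
contact_force: [-2.7, -8.5, -2.2]
opening: 0.5
```

>>> carry_out --plan "0 0.05 0.2 0 0 0 0; 0 0.1 0.3 0 0 0 0; 0 0.1 0.3 0 0 0 0"

```text
time: 4.85
eef_pos: [535.5, -88.8, 225.2]
eef_rot: [3.107, -0.386, -0.004]
contact_force: [-3.2, -14.1, -1.6]
opening: 0.3
```

```bash
python3 - <<'E'
from h import *
f=grab('wrist','w4')
o=ctrl.get_obs();print(o['time'],o['eef_pos'],o['contact_force'])
E
```

```text
4.9 [535.50691224 -88.84917481 225.25635995] [ -3.56172078 -14.13463741  -2.54052028]
```

View pics/w4.png

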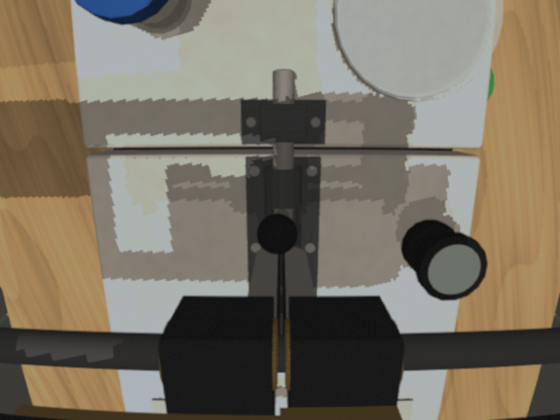

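>>> carry_out --plan "0 -0.2 -1.0 0 0 0 0; 0 -0.5 -2.0 0 0 0 0; 0 -2.1 -1.6 0 0 0 0; 0 -3.8 -1.2 0 0 0 0; 0 -3.4 0.4 -0.5 0 0 0; 0 -3.0 2.0 -1.1 0 0 0; 0 -3.0 2.0 -1.1 0 0 0; 0 -3.0 2.0 -1.1 0 0 0"

```text
time: 5.7
eef_pos: [507.1, -63.4, 214.9]
eef_rot: [-3.119, 0.378, -0.001]
contact_force: [0.7, 0.4, 0.7]
opening: 0.7
```

```bash
python3 - <<'E'
from h import *
f=grab('wrist','w5')
c=np.array([535.7,-80.]);yaw=np.radians(-14.0);R=np.array([[np.cos(yaw),-np.sin(yaw)],[np.sin(yaw),np.cos(yaw)]])
loc=lambda X:((np.array(X)[:2]-c)@R).round(1)
o=ctrl.get_obs();print(o['time'],o['eef_pos'],o['contact_force'],loc(o['eef_pos']),loc(onz(load('w4'),277,234,234.5)))
E
```

```text
5.75 [507.23376456 -63.74891382 214.99260729] [-0.0208863   0.08296915  0.93350316] [-31.6   8.9] [ 0.4 10.1]
```

View pics/w5.png

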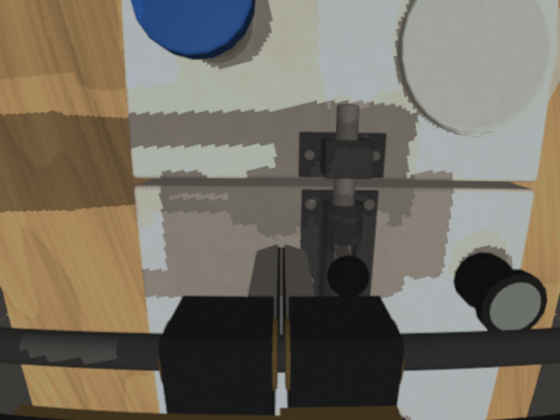

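>>> carry_out --plan "0 0.6 -0.1 0 0 0 0; 0 1.2 -0.2 0 0 0 0; 0 1.7 -0.3 0 0 0 0; 0 2.2 -0.4 0 0 0 0; 0 2.6 -0.5 0 0 0 0; 0 2.6 -0.5 0 0 0 0"

```text
time: 6.35
eef_pos: [533.7, -68.7, 214.1]
eef_rot: [-3.118, 0.38, 0.0]
contact_force: [0.2, -0.6, -0.4]
opening: 0.9
```

>>> carry_out --plan "0 0.5 -0.12 0 0 0 0; 0 1.0 -0.25 0 0 0 0; 0 1.4 -0.35 0 0 0 0; 0 1.7 -0.42 0 0 0 0; 0 1.7 -0.42 0 0 0 0"

```text
time: 6.85
eef_pos: [550.7, -72.8, 214.5]
eef_rot: [3.119, -0.379, 0.001]
contact_force: [-0.1, 0.4, 0.7]
opening: 0.6
```

```bash
python3 - <<'E'
from h import *
f=grab('wrist','w6');s=grab('scene','s6')
c=np.array([535.7,-80.]);yaw=np.radians(-14.0);R=np.array([[np.cos(yaw),-np.sin(yaw)],[np.sin(yaw),np.cos(yaw)]])
loc=lambda X:((np.array(X)[:2]-c)@R).round(1)
o=ctrl.get_obs();print(o['time'],o['eef_pos'],o['contact_force'],loc(o['eef_pos']))
cv2.imwrite('pics/s6c.png',cv2.resize(s['image'][120:230,205:330],None,fx=5,fy=5,interpolation=cv2.INTER_CUBIC))
E
```

```text
6.95 [550.75228079 -72.85975962 215.01408617] [0.46056953 0.75306414 0.10849156] [12.9 10.6]
```

View pics/w6.png

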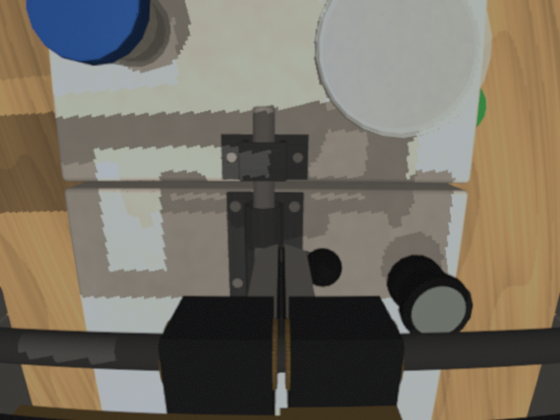

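View pics/s6c.png

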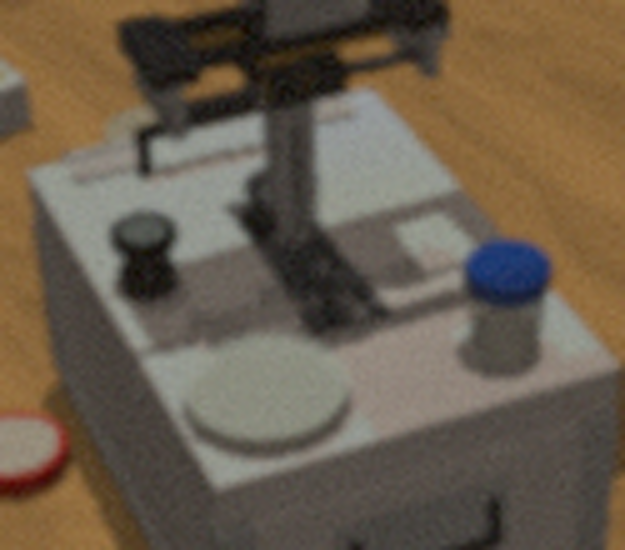

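>>> carry_out --plan "0 -0.3 0.1 0 0 0 0; 0 -0.3 0.1 1.5 0 0 0; 0 -0.1 0 2.7 0 0 0; 0 1.4 -0.4 2.7 0 0 0; 0 2.7 -0.7 2.7 0 0 0; 0 2.7 -0.7 2.3 0 0 0; 0 2.7 -0.7 1.6 0 0 0; 0 2.7 -0.7 0.9 0 0 0; 0 2.7 -0.7 0.4 0 0 0; 0 2.7 -0.7 0.2 0 0 0"

```text
time: 7.95
eef_pos: [582.5, -81.1, 220.8]
eef_rot: [3.116, -0.379, 0.03]
contact_force: [11.3, -2.4, 7.4]
opening: 0.3
```

>>> carry_out --plan "0 0 0 -0.2 0 0 0; 0 0 0 -0.4 0 0 0; 0 0 0 -0.4 0 0 0"

```text
time: 8.25
eef_pos: [584.1, -81.5, 218.0]
eef_rot: [3.116, -0.379, 0.037]
contact_force: [14.3, -2.9, 7.5]
opening: 0.2
```

>>> carry_out --plan "0 0 0 1 0 0 0; 0 0 0 2.5 0 0 0; 0 0 0 2.5 0 0 0"

```text
time: 8.55
eef_pos: [577.2, -79.7, 239.9]
eef_rot: [3.118, -0.379, 0.005]
contact_force: [-0.3, -0.7, -0.4]
opening: 0.4
```

```bash
python3 - <<'E'
from h import *
f=grab('wrist','w7');s=grab('scene','s7');t=grab('top','t7')
c=np.array([535.7,-80.]);yaw=np.radians(-14.0);R=np.array([[np.cos(yaw),-np.sin(yaw)],[np.sin(yaw),np.cos(yaw)]])
loc=lambda X:((np.array(X)[:2]-c)@R).round(1)
o=ctrl.get_obs();print(o['time'],o['eef_pos'],o['eef_rot'],o['contact_force'],loc(o['eef_pos']))
cv2.imwrite('pics/s7c.png',cv2.resize(s['image'][120:230,205:330],None,fx=5,fy=5,interpolation=cv2.INTER_CUBIC))
E
```

```text
8.7 [576.37759182 -79.48786356 236.63621127] [-3.11841844e+00  3.79247707e-01  2.85693534e-03] [-0.42010289 -0.45764449  0.0404594 ] [39.3 10.3]
```

View pics/w7.png

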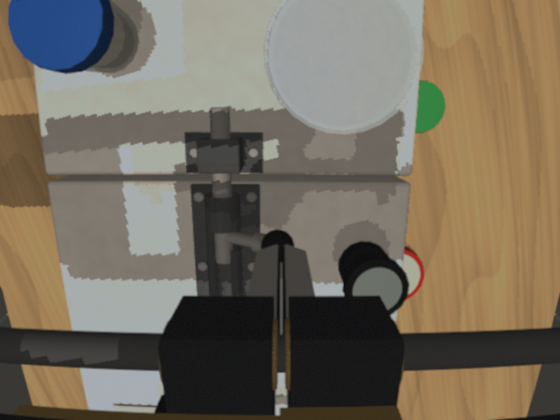

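View pics/s7c.png

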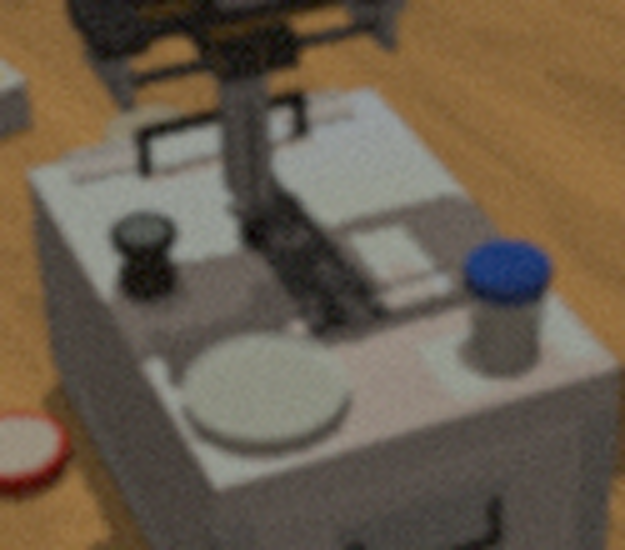

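```bash
python3 - <<'E'
from h import *
c=np.array([535.7,-80.]);yaw=np.radians(-14.0);R=np.array([[np.cos(yaw),-np.sin(yaw)],[np.sin(yaw),np.cos(yaw)]])
loc=lambda X:((np.array(X)[:2]-c)@R).round(1)
for n,u,v in [('w7',278,242),('w6',323,267)]:
  f=load(n)
  for z in [200,206,212,218,224]:
    l=loc(onz(f,u,v,z)); print(n,z,l,'r',np.hypot(l[0]-2.5,z-194.5).round(1))
print(loc(onz(load('w6'),263,107,194.5)),loc(onz(load('w7'),220,108,194.5)))
f=load('w7');cv2.imwrite('pics/w7c.png',cv2.resize(f['image'][90:300,160:320],None,fx=2.8,fy=2.8))
t=load('t7');cv2.imwrite('pics/t7c.png',cv2.resize(t['image'][150:260,300:420],None,fx=5,fy=5,interpolation=cv2.INTER_CUBIC))
E
```

```text
w7 200 [38.8  7.5] r 36.7
w7 206 [38.8  9.6] r 38.1
w7 212 [38.8 11.7] r 40.3
w7 218 [38.8 13.8] r 43.2
w7 224 [38.9 16. ] r 46.9
w6 200 [37.3  1.5] r 35.2
w6 206 [36.6  4.1] r 36.0
w6 212 [35.8  6.7] r 37.6
w6 218 [35.   9.3] r 40.1
w6 224 [34.3 11.8] r 43.4
[ 3.5 89.9] [ 4.1 89.8]
```

View pics/w7c.png

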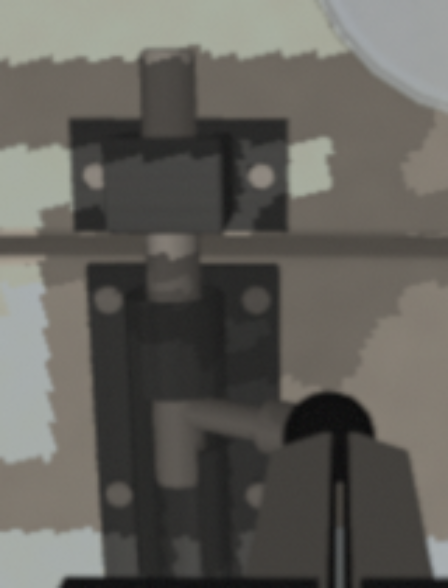

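View pics/t7c.png

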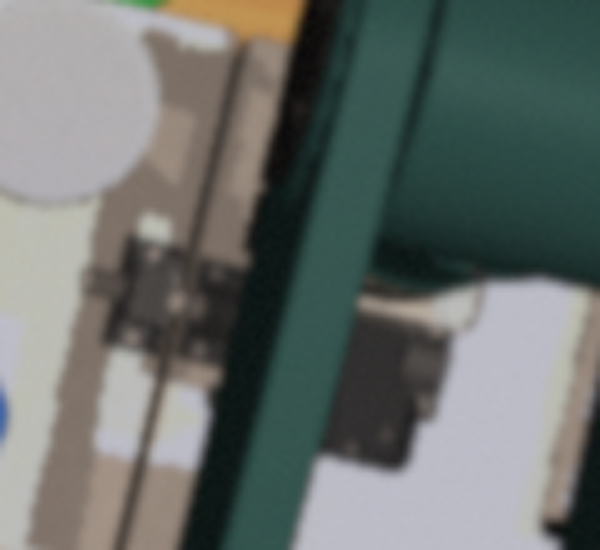

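>>> carry_out --plan "0 -0.4 0.2 0 0 0 0; 0 -0.4 0.2 -0.7 0 0 0; 0 -0.4 0.2 -1.3 0 0 0; 0 -0.4 0.2 -1.7 0 0 0; 0 -0.4 0.2 -2.0 0 0 0; 0 -0.4 0.2 -2.0 0 0 0"

```text
time: 9.3
eef_pos: [572.7, -77.6, 216.7]
eef_rot: [-3.118, 0.379, 0.002]
contact_force: [0.1, 0.2, -0.7]
opening: 0.5
```

>>> carry_out --plan "0 0 0 -0.2 0 0 0; 0 0 0 -0.4 0 0 0; 0 0 0 -0.4 0 0 0"

```text
time: 9.6
eef_pos: [573.0, -77.7, 213.2]
eef_rot: [3.119, -0.379, -0.001]
contact_force: [-0.9, -0.1, -0.0]
opening: 0.4
```

>>> carry_out --plan "0 0 0 -0.2 0 0 0; 0 0 0 -0.3 0 0 0; 0 0 0 -0.3 0 0 0"

```text
time: 9.9
eef_pos: [573.0, -77.7, 210.4]
eef_rot: [3.119, -0.379, -0.0]
contact_force: [0.8, -0.2, 0.0]
opening: 0.8
```

```bash
python3 - <<'E'
from h import *
f=grab('wrist','w8')
c=np.array([535.7,-80.]);yaw=np.radians(-14.0);R=np.array([[np.cos(yaw),-np.sin(yaw)],[np.sin(yaw),np.cos(yaw)]])
loc=lambda X:((np.array(X)[:2]-c)@R).round(1)
o=ctrl.get_obs();print(o['time'],o['eef_pos'],o['contact_force'],loc(o['eef_pos']))
cv2.imwrite('pics/w8c.png',cv2.resize(f['image'][90:310,160:420],None,fx=2.6,fy=2.6))
E
```

```text
9.95 [573.00757529 -77.67656255 210.43519145] [ 0.38777785 -0.42668939  0.81368199] [35.6 11.3]
```

View pics/w8c.png

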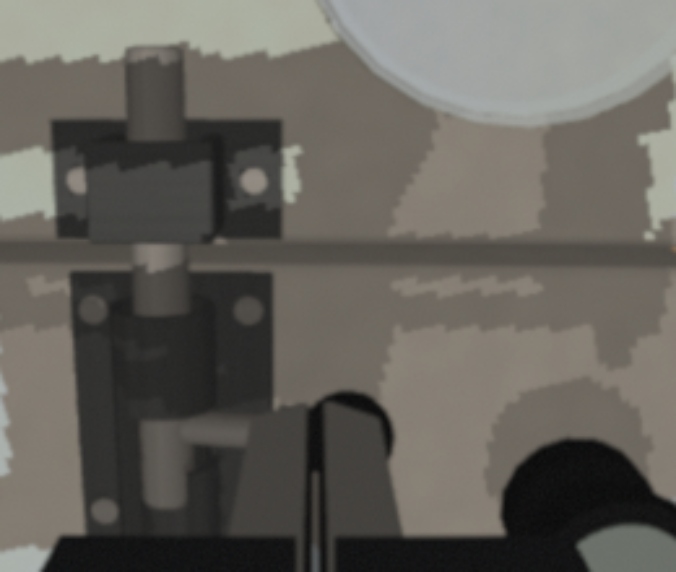

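>>> carry_out --plan "0 0 0 -0.15 0 0 0; 0 0 0 -0.3 0 0 0; 0 0 0 -0.3 0 0 0"

```text
time: 10.25
eef_pos: [573.4, -77.8, 209.8]
eef_rot: [3.118, -0.379, 0.004]
contact_force: [-1.4, 1.2, 6.8]
opening: 0.2
```

>>> carry_out --plan "0 0 0 -0.15 0 0 0; 0 0 0 -0.3 0 0 0; 0 0 0 -0.3 0 0 0"

```text
time: 10.55
eef_pos: [573.5, -77.8, 209.3]
eef_rot: [3.118, -0.379, 0.008]
contact_force: [-3.1, 1.3, 13.5]
opening: 0.2
```

>>> carry_out --plan "0 0 0 1 0 0 0; 0 0 0 4 0 0 0; 0 0 0 8 0 0 0; 0 0 -4 10 0 0 0; 0 0 -7 10 0 0 0; 0 0 -7 10 0 0 0; 0 0 -7 10 0 0 0"

```text
time: 11.25
eef_pos: [572.8, -147.8, 303.5]
eef_rot: [-3.117, 0.381, 0.003]
contact_force: [0.5, 0.9, 0.2]
opening: 0.8
```

```bash
python3 - <<'E'
from h import *
f=grab('wrist','w9');s=grab('scene','s9')
c=np.array([535.7,-80.]);yaw=np.radians(-14.0);R=np.array([[np.cos(yaw),-np.sin(yaw)],[np.sin(yaw),np.cos(yaw)]])
loc=lambda X:((np.array(X)[:2]-c)@R).round(1)
o=ctrl.get_obs();print(o['time'],o['eef_pos'],o['contact_force'],loc(o['eef_pos']))
cv2.imwrite('pics/s9c.png',cv2.resize(s['image'][120:230,205:330],None,fx=5,fy=5,interpolation=cv2.INTER_CUBIC))
E
```

```text
11.35 [ 572.88355621 -146.73775632  303.63159048] [-0.40467903  0.13699149 -0.84418641] [ 52.2 -55.8]
```

View pics/w9.png

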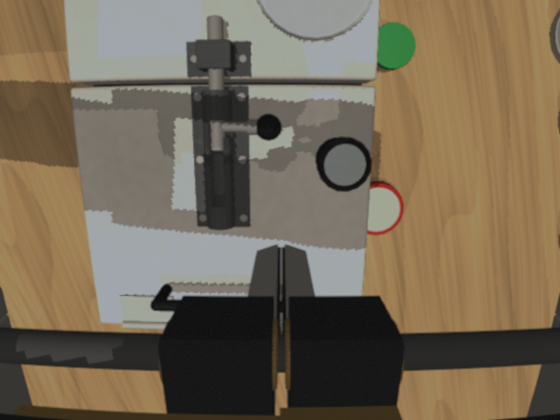

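View pics/s9c.png

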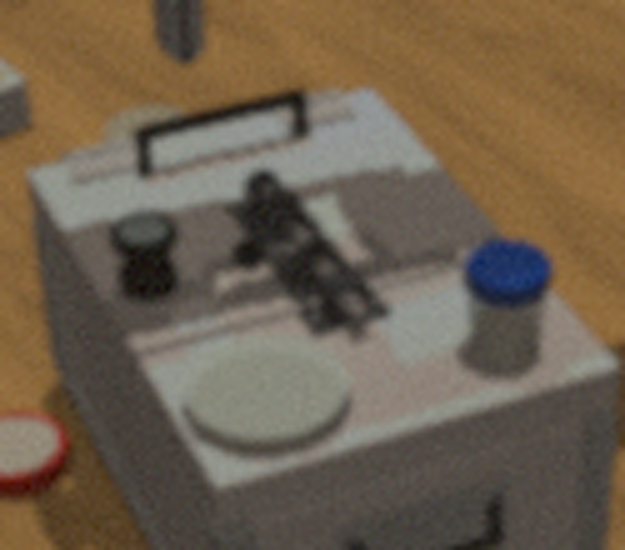

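```bash
python3 - <<'E'
from h import *
f=load('w9');s=load('s9')
c=np.array([535.7,-80.]);yaw=np.radians(-14.0);R=np.array([[np.cos(yaw),-np.sin(yaw)],[np.sin(yaw),np.cos(yaw)]])
loc=lambda X:((np.array(X)[:2]-c)@R).round(1)
x,e=tri((f,268,127),(s,205+248/5,120+250/5));print(x,e,loc(x))
print('knob@201',loc(onz(f,268,127,201)),'axis',loc(onz(f,218,126,200)),'rod end',loc(onz(f,214,17,194.5)),'loupe',loc(onz(f,346,164,220)))
d=cv2.absdiff(cv2.GaussianBlur(load('scene0')['image'],(3,3),0),cv2.GaussianBlur(s['image'],(3,3),0)).max(2)
cv2.imwrite('pics/d.png',cv2.resize(d[120:300,180:350]*3,None,fx=3.3,fy=3.3))
E
```

```text
[579.25994275 -80.24457506 203.82917714] [0.6, 0.6] [42.3 10.3]
knob@201 [42.8 10. ] axis [ 4.8 10.9] rod end [ 3.2 90.1] loupe [ 99.6 -15.4]
```

View pics/d.png

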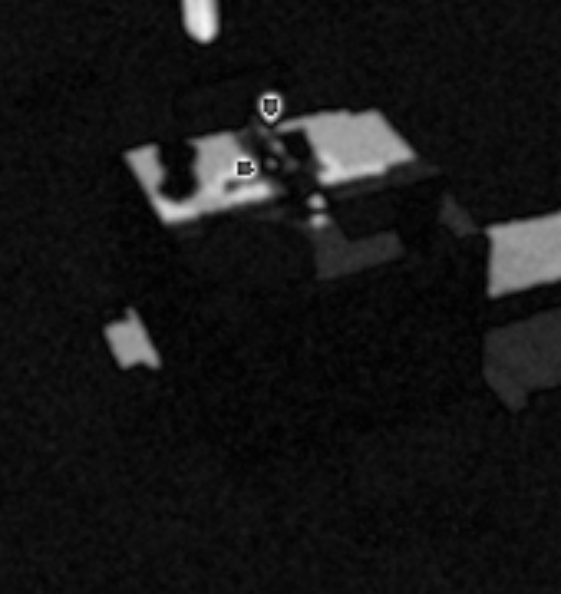

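```bash
python3 -c "
from workcell import ctrl
print(ctrl.sign_off())"
```

```text
the job is handed in; nothing more can be done
None
```

The bolt is fully home in its keeper, its knob is turned over into the notch, and I have handed the job in. It took about 11.4 s of robot time. I kept the fingers shut and pushed only from outside them.

- **Bolt home:** I pushed the knob along until the force rose from about 1 N to 14 N with almost no further movement. In the wrist pictures the rod end stayed at the same place from then on.
- **Knob down:** I pushed it over sideways, then pressed from above. My first press landed too far to the +x side and slid off outwards, with about 16 N on the tool. I lifted, moved the tip inwards and pressed again. That press met a hard stop at a tip height of about 210 mm, with 13.5 N.
- **Last check of the knob:** it lies about 39 mm beside the axis, as it should when fully over. Its height came out at 204 mm from two camera views, against 201 mm expected. I put that down to a few mm of camera error, because the press had clearly reached a stop.
- **Lid and other things:** comparing the scene picture before and after, the only changes were the bolt, the knob, the gripper and shadows. The lid, loupe, cups, dish and handle looked unmoved. The compared area did not cover the whole bench, and I made no separate check of the jar. The gripper was clear of everything at hand-in.

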